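# Post the spent cell past the sprung flap of the battery collection box

## Task

On this stockroom table, post the thicker and taller of the two standing round battery cells into the battery collection box: press it down on the sprung flap in the lid so that the flap is held open, and let go only when the cell is well inside, so that it falls to the bottom and the flap springs shut behind it. Leave the slimmer cell standing where it is.

Things in the scene. Friction and masses are not known exactly. Their poses are not given: they have to be found in the camera images.
- thick_cell_mid (a point): the cell to post: an upright cylinder, black jacket with bare steel ends, 33 mm in diameter and 61 mm tall, about 0.14 kg, standing loose on the table. This point is its centre, on its axis, half-way up; z runs along its axis.
- thin_cell_mid (a point): the cell to leave alone: same make, but only 25 mm in diameter and 50 mm tall. This point is its centre, half-way up.
- mouth (a point): Centre of the mouth in the grey steel lid of the fixed, clear-sided battery box (200 x 200 mm, 180 mm tall), at the lid's upper face, 180 mm above the table and 174 mm above the inner floor. The mouth is 85 mm along this frame's x and 140 mm along its y, filled by a bare steel flap hinged at its +x edge (x = +42 mm, the side away from the robot); z is up. Hollow below, about 95 mm each way.
- flap (a joint): Angle of the flap in rad: 0 shut, level with the lid; up to 1.4 hanging down inside. A plate 82 x 136 mm; its free -x edge swings down, to 83 mm below the lid. A spring shuts it (0.21 N m shut, 0.34 N m open; 5 to 8 N to push it down in the middle), so a cell's weight does not open it; it yields to the cell or fingertips pushed down into the mouth and shuts when they leave.
Mind the look-alikes: they are no part of the job. What is shaped like the part that bears thin_cell_mid but turquoise is not meant.

How it is judged (in metres and radians):
On the way:
1. the flap is held open by at least 0.4 rad while the thick cell, still gripped, is in the mouth with its centre below the lid's upper face (value of joint flap above 0.4 rad and z of thick_cell_mid in the frame of mouth below 0 m and x of thick_cell_mid in the frame of mouth between -0.05 and 0.05 m and y of thick_cell_mid in the frame of mouth between -0.075 and 0.075 m and contact force between the fingers and thick_cell above 1 N), for 0.1 s.
At the end, for the whole second after the job is handed in: the thick cell lies or stands in the bottom of the collection box (its centre at least 100 mm below the lid), the flap has sprung shut (below 0.1 rad), and the slim cell still stands within 30 mm of where it was (z of thick_cell_mid in the frame of mouth below -0.1 m and x of thick_cell_mid in the frame of mouth between -0.1 and 0.1 m and y of thick_cell_mid in the frame of mouth between -0.1 and 0.1 m and value of joint flap below 0.1 rad and distance of thin_cell_mid from where it was at the start of the episode below 0.03 m and angle between thin_cell_mid's own z axis and vertical below 0.2 rad); the robot touches nothing.
It fails at once if the slim cell is knocked or carried more than 30 mm from its place (distance of thin_cell_mid from where it was at the start of the episode above 0.03 m).
It also fails if it takes over 45 s, if anything falls off the work surface, if the arm or the gripper's body presses on something with over 40 N, if the wrist force passes 120 N, or if a joint passes its speed limit or range.

## Robot

A 6-joint arm with a two-finger parallel gripper is mounted at the origin on the work surface. World frame = base frame: x ahead of the robot, y to its left, z up, the work surface at z = 0. Lengths are in m, angles in degrees, forces in N, time in s.
With the tool pointing down it reaches from about 0.375 to 0.9 m from the base axis. Payload 3.1 kg.
Tool frame: the origin (TCP) lies at the very end of the fingers, on their centre line; the grasp point (between the pads) lies 19 mm behind it; z points along the fingers, y is the line along which they close (so a half turn about z gives the same grasp; the last joint's range is limited). The gripper opens to 87 mm and grips with 3 to 60 N. Pads are 19 mm wide; open, the fingers measure 117 mm over their backs; the gripper's body (75 mm by 190 mm) begins 51 mm behind the grasp point.
Start: joints at [-74.341, 30.224, 82.088, -0, 67.689, -10.227], TCP at [0.273, -0.562, 0.223] pointing down, gripper open.
Joint ranges: [-176.69, 176.69], [-43.24, 126.21], [12.49, 139.97], [-82, 262], [0, 151.66], [-163.58, 163.58]. Speed limits (degrees/s): [159.86, 159.86, 180, 180, 180, 180].

## Interface

Orientations are given as a 3x3 rotation matrix whose columns are the frame's x, y, z axes.
In Python, from rig import bot, imaging gives the robot as it stands.
- The arm moves only by the tool drive_tool, never from a script. Its argument "deltas" is text: rows parted by semicolons, each of 5 numbers parted by spaces: the finger opening in mm, from 0 to 87, then the shift along the world's x, y, z in mm, then the turn about the world's z in rad. In form: jaw dx dy dz twist; .... A call has 1 to 12 rows; each row is the pose to reach, as a shift and turn from the pose commanded when the call began; what a row does not reach only later rows make up. A row lasts 1/10 s, in which the tool goes at most 50 mm and 8.59 degrees, less where a joint would pass 70% of its speed; a pose out of reach is approached as far as the arm can. A call with a gripper value outside its range is refused whole. The fingers move at their own pace and stop on an object; the grip force is fixed at half the most. Time passes only in rows, so rows that repeat a pose let the fingers close. It gives the time, the measured TCP pose, the force, the opening and the grip force at its end, in the units of the state.
- bot.read_state(): the state, without advancing time (a new reading comes with each control period).
- imaging.capture(name): name is "side" or "top"; returns the picture (384x512x3 uint8, red, green, blue); there is no depth.
- imaging.camera_model(name): a dict with "fx", "fy", "cx", "cy" (pixels), "T" (4x4, takes a point from camera to world coordinates). Camera axes: x right, y down, z forward; pixel columns grow to the right and rows downward; lengths in m; the calibration is good to about 2 mm. A picture is of the moment at which its call begins. camera_model takes no time and is no camera call.
- bot.hand_in(): hands the job in; it is judged then, once.
The state is a dict: "time_s": time; "joint_positions": joint angles; "qvel": joint speeds; "tau": joint torques, N m; "position": TCP position; "tcp_rot": TCP orientation; "force": force on the tool from outside, world axes, zero at the start; "moment": the same for the moment, N m; "opening": opening from 0.0 (shut) to 1.0 (fully open); "grasp_force": force on a finger pad.
Only numpy, scipy, OpenCV 4.12 (cv2) and the standard library are available. Lean on these libraries where they do the work, as an engineer would, in place of code of your own. Each camera call takes 0.05 s, during which the arm holds its last target. There are 200 camera calls.

## Working session

There is one attempt and no reset: what is moved stays moved. The work goes in short steps, Python scripts to look and compute and a tool call to move; the robot and the scene stay as the last step left them, time stands still between calls to the robot, and variables do not carry over. Pictures are saved under pics/ and viewed, at most 10 in all, crops included, and the job is handed in when it is done.

Besides the shell and the picture viewer there is one more tool, called after "Call:" as a command line: name --argument value ..., lists and objects as JSON in quotes. drive_tool: Moves the arm, as the interface text tells. Its arguments: {"type":"object","properties":{"deltas":{"type":"string"}},"required":["deltas"]}

```bash
mkdir -p pics; python3 - <<'E'
from rig import bot, imaging
import cv2
for n in("top","side"):
    cv2.imwrite(f"pics/{n}1.png",imaging.capture(n)[:,:,::-1])
    m=imaging.camera_model(n);print(n,m["fx"],m["cx"],m["cy"],m["T"])
s=bot.read_state();print(s["time_s"],s["position"],s["tcp_rot"],s["opening"])
E
```

```text
top 377.698976635803 256.48238905762673 190.9870310790009 [[-0.00923044 -0.99896882  0.04445326  0.48617875]
 [-0.9998357   0.00852665 -0.01599597  0.04337698]
 [ 0.01560044 -0.0445936  -0.9988834   0.93251354]
 [ 0.          0.          0.          1.        ]]
side 384.47854006148077 255.67249744209045 189.16074034560444 [[-0.84581195 -0.30200517  0.43976701  0.21450366]
 [-0.533233    0.50373427 -0.67964281  0.54635528]
 [-0.01627007 -0.80934829 -0.58710359  0.57255846]
 [ 0.          0.          0.          1.        ]]
0.1 [ 0.27271248 -0.56160345  0.22164398] [[ 8.99658936e-01  4.36593040e-01 -5.62734804e-04]
 [ 4.36593268e-01 -8.99656895e-01  1.94685553e-03]
 [ 3.43715329e-04 -1.99719220e-03 -9.99997947e-01]] 0.9975642500440611
```

View pics/top1.png

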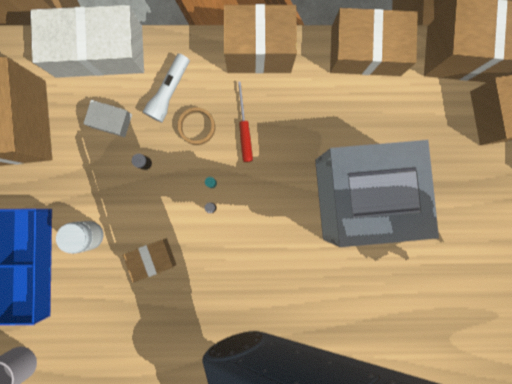

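View pics/side1.png

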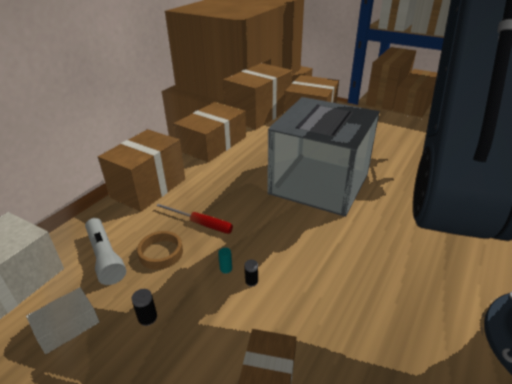

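Candidates for the thick cell: the black cell at top (141,161) / side (144,306), the smaller black one at top (210,207) / side (251,272) and the turquoise one at top (210,182) / side (225,260). I choose the first because it is the largest and black. Next I'll check it in a crop.

```bash
cat >h.py <<'E'
import numpy as np
from rig import bot, imaging
def plane(n,u,v,z):
    m=imaging.camera_model(n);T=np.array(m["T"])
    d=T[:3,:3]@[(u-m["cx"])/m["fx"],(v-m["cy"])/m["fy"],1]
    return T[:3,3]+d*(z-T[2,3])/d[2]
def proj(n,p):
    m=imaging.camera_model(n);T=np.array(m["T"])
    c=T[:3,:3].T@(np.array(p)-T[:3,3]);return m["fx"]*c[0]/c[2]+m["cx"],m["fy"]*c[1]/c[2]+m["cy"]
E
python3 - <<'E'
import cv2,numpy as np
from h import *
t=cv2.imread("pics/top1.png");s=cv2.imread("pics/side1.png")
a=cv2.resize(t[135:225,115:235],(480,360),interpolation=cv2.INTER_CUBIC)
b=cv2.resize(t[130:250,305:445],(420,360)[:2],interpolation=cv2.INTER_CUBIC)
c=cv2.resize(s[235:335,120:270],(360,240),interpolation=cv2.INTER_CUBIC)
o=np.zeros((600,800,3),np.uint8);o[:360,:400]=a[:,:400];o[:360,400:]=b[:,:400];o[360:,:360]=c
cv2.imwrite("pics/c1.png",o)
print(plane("top",139,161,.061),plane("side",144,293,.061),plane("top",210,207,.05),plane("side",251,264,.05))
E
```

```text
[0.5965226 0.2998339 0.061    ] [0.6001816  0.29809068 0.061     ] [0.48902762 0.13791538 0.05      ] [0.48914576 0.14266132 0.05      ]
```

View pics/c1.png

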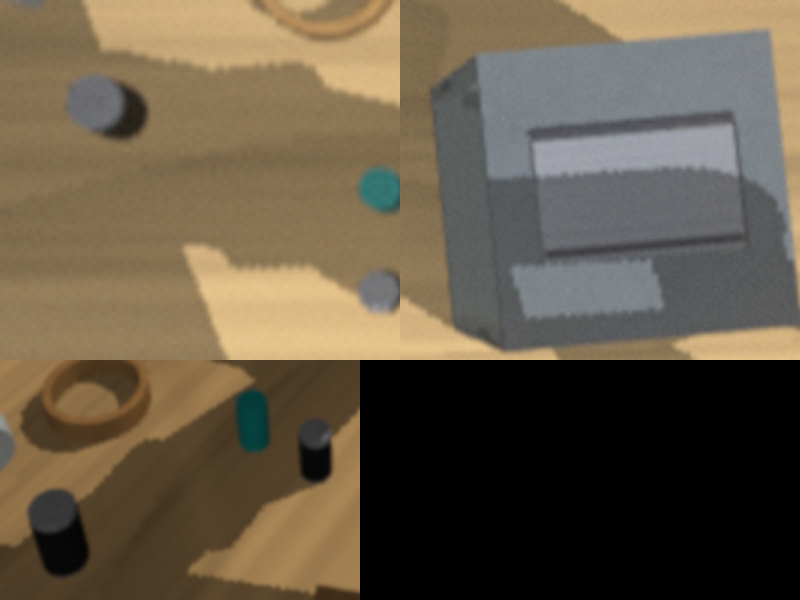

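The crop confirms the choice: the thick black cell's top is at top-view (139.2,160.8), clearly bigger than the slim one at (210,207). The flap outline corners are at (348.3,171.7), (416,167.3), (420.7,211.7) and (353.3,215.7).

```bash
python3 - <<'E'
from h import *
P=np.array([plane("top",u,v,.18) for u,v in[(348.3,171.7),(416,167.3),(420.7,211.7),(353.3,215.7)]]);print(P.round(4),P.mean(0))
L=np.array([plane("top",305+u/3,130+v/3,.18) for u,v in[(78,55),(370,30),(400,325),(105,350)]]);print(L.round(4),L.mean(0))
for Q in(P,L):
    y=Q[0]+Q[3]-Q[1]-Q[2];x=Q[0]+Q[1]-Q[2]-Q[3];print(np.degrees(np.arctan2(y[1],y[0]))-90,np.degrees(np.arctan2(x[1],x[0])),np.linalg.norm(x)/2,np.linalg.norm(y)/2)
print(plane("top",139.25,160.75,.061), bot.read_state()["position"])
for u,v in [(85,103),(130,130)]: print(plane("top",u,v,.05))
E
```

```text
[[ 0.5568 -0.1533  0.18  ]
 [ 0.5647 -0.2903  0.18  ]
 [ 0.4753 -0.2973  0.18  ]
 [ 0.4686 -0.1616  0.18  ]] [ 0.51636332 -0.22562145  0.18      ]
[[ 0.6042 -0.1193  0.18  ]
 [ 0.6199 -0.317   0.18  ]
 [ 0.4219 -0.3312  0.18  ]
 [ 0.4074 -0.1337  0.18  ]] [ 0.51334662 -0.2253235   0.18      ]
3.0492061407321387 4.896751578756443 0.08910094290993642 0.13657613289859322
4.346021670348648 4.151759289613192 0.19792273192396884 0.19815956942527868
[0.59709785 0.29926253 0.061     ] [ 0.27271248 -0.56160345  0.22164398]
[0.735585   0.42982806 0.05      ]
[0.67106154 0.32439866 0.05      ]
```

Call:
drive_tool --deltas "87 0 0 40 -0.1; 87 10 20 80 -0.2; 87 30 60 90 -0.3; 87 50 100 90 -0.38; 87 70 140 90 -0.38; 87 90 180 90 -0.38; 87 110 220 90 -0.38; 87 130 260 90 -0.38; 87 150 300 90 -0.38; 87 170 340 90 -0.38; 87 190 380 90 -0.38; 87 210 420 90 -0.38"

```text
time_s: 1.3
position: [0.4831, -0.1404, 0.3123]
tcp_rot: [[0.997, 0.072, -0.001], [0.072, -0.997, 0.0], [-0.001, -0.0, -1.0]]
force: [0.8, -0.6, 0.4]
opening: 1.006
grasp_force: 0.0
```

Call:
drive_tool --deltas "87 10 40 0 0; 87 20 80 0 0; 87 30 120 0 0; 87 40 160 0 0; 87 50 200 0 0; 87 60 240 0 0; 87 70 280 0 0; 87 80 320 0 0; 87 90 360 0 0; 87 100 400 0 0; 87 115 440 0 0; 87 115 440 0 0"

```text
time_s: 2.5
position: [0.5984, 0.3026, 0.3112]
tcp_rot: [[0.997, 0.077, 0.0], [0.077, -0.997, 0.002], [0.0, -0.002, -1.0]]
force: [-0.8, -1.2, 0.1]
opening: 0.998
grasp_force: 0.0
```

Call:
drive_tool --deltas "87 0 -3 -45 0; 87 0 -3 -90 0; 87 0 -3 -135 0; 87 0 -3 -175 0; 87 0 -3 -205 0; 87 0 -3 -215 0; 87 0 -3 -215 0"

```text
time_s: 3.2
position: [0.5966, 0.2938, 0.0958]
tcp_rot: [[0.997, 0.071, -0.004], [0.071, -0.997, -0.001], [-0.004, 0.001, -1.0]]
force: [0.5, -1.1, 0.4]
opening: 1.003
grasp_force: 0.0
```

```bash
python3 - <<'E'
from h import *
import cv2
s=imaging.capture("side")[:,:,::-1];t=imaging.capture("top")[:,:,::-1]
p=bot.read_state()["position"];print(p,proj("side",p),proj("top",p))
cv2.imwrite("pics/d.png",np.hstack([cv2.resize(s[200:360,50:250],(400,320)),cv2.resize(t[85:245,60:260],(400,320))]))
E
```

```text
[0.59902645 0.29480743 0.09898756] (np.float64(141.594253779008), np.float64(276.52093416158147)) (np.float64(136.21436448739576), np.float64(157.72158946590133))
```

View pics/d.png

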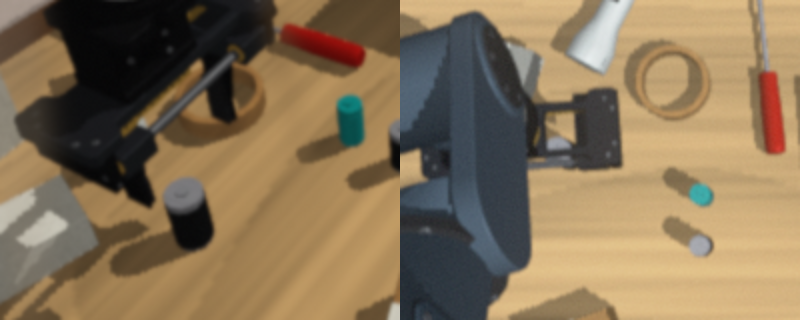

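The side crop shows both fingertips straddling the cell, whose top is at about side (141,294), and the grey block is clear. I'll go down and grip.

Call:
drive_tool --deltas "87 0 2 -30 0; 87 0 2 -55 0; 87 0 2 -66 0; 87 0 2 -66 0; 25 0 2 -66 0; 25 0 2 -66 0; 25 0 2 -66 0; 25 0 2 -66 0; 25 0 2 -66 0; 25 0 2 -66 0; 25 0 2 -66 0; 25 0 2 -66 0"

```text
time_s: 4.5
position: [0.598, 0.2971, 0.0317]
tcp_rot: [[0.997, 0.072, 0.0], [0.072, -0.997, 0.001], [0.001, -0.001, -1.0]]
force: [-0.2, 1.4, 1.3]
opening: 0.372
grasp_force: 29.9
```

Call:
drive_tool --deltas "25 0 0 25 0; 25 0 0 65 0; 25 0 0 110 0; 25 0 0 155 0; 25 0 0 200 0; 25 0 0 230 0; 25 -5 -30 250 0; 25 -10 -75 250 0; 25 -20 -120 250 0; 25 -25 -165 250 0; 25 -30 -200 250 0; 25 -35 -220 250 0"

```text
time_s: 5.7
position: [0.5618, 0.0737, 0.2809]
tcp_rot: [[0.998, 0.069, -0.002], [0.069, -0.998, -0.001], [-0.002, 0.001, -1.0]]
force: [0.6, 1.5, -2.4]
opening: 0.373
grasp_force: 29.9
```

Call:
drive_tool --deltas "25 -5 -40 0 0; 25 -10 -85 0 0; 25 -15 -130 0 0; 25 -20 -170 0 0; 25 -30 -210 0 0; 25 -40 -250 0 0; 25 -50 -280 0 0; 25 -53 -303 0 0; 25 -53 -303 0 0; 25 -53 -303 0 0"

```text
time_s: 6.7
position: [0.5092, -0.2262, 0.2809]
tcp_rot: [[0.998, 0.07, -0.001], [0.07, -0.998, 0.002], [-0.001, -0.002, -1.0]]
force: [-0.5, 0.6, -0.9]
opening: 0.369
grasp_force: 29.9
```

```bash
python3 - <<'E'
from h import *
import cv2
s=imaging.capture("side")[:,:,::-1]
S=bot.read_state();p=S["position"];print(p,S["opening"],S["grasp_force"],proj("side",p),proj("side",[.515,-.2255,.18]))
cv2.imwrite("pics/e.png",cv2.resize(s[20:230,220:420],(600,600)[:2]))
E
```

```text
[ 0.5093676  -0.22550064  0.28102497] 0.3718976861019145 29.91379626095295 (np.float64(333.42492031067195), np.float64(76.48007860897881)) (np.float64(326.657589650705), np.float64(119.02389155638069))
```

View pics/e.png

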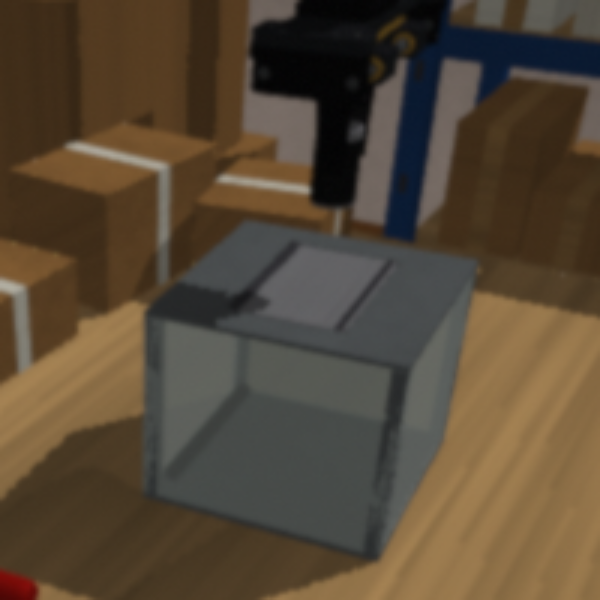

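The cell is held over the lid. The flap centre appears at side (326,120), matching the prediction of (326.7,119). I'll press down now.

Call:
drive_tool --deltas "25 0 0 -30 0; 25 0 0 -55 0; 25 0 0 -68 0; 25 0 0 -78 0; 25 0 0 -88 0; 25 0 0 -100 0; 25 0 0 -112 0; 25 0 0 -124 0; 25 0 0 -136 0; 25 0 0 -146 0; 25 0 0 -156 0; 25 0 0 -156 0"

```text
time_s: 7.95
position: [0.5074, -0.2251, 0.123]
tcp_rot: [[0.997, 0.072, -0.007], [0.073, -0.997, 0.003], [-0.006, -0.003, -1.0]]
force: [-5.0, -1.3, -4.2]
opening: 0.373
grasp_force: 29.9
```

```bash
python3 - <<'E'
from h import *
import cv2
s=imaging.capture("side")[:,:,::-1]
S=bot.read_state();print(S["position"],S["force"],S["opening"],S["grasp_force"])
cv2.imwrite("pics/f.png",cv2.resize(s[20:230,220:420],(600,600)))
E
```

```text
[ 0.50729359 -0.22509656  0.1233277 ] [-5.93268425 -0.68897747 -3.54144233] 0.37319282729982817 29.90772145567462
```

View pics/f.png

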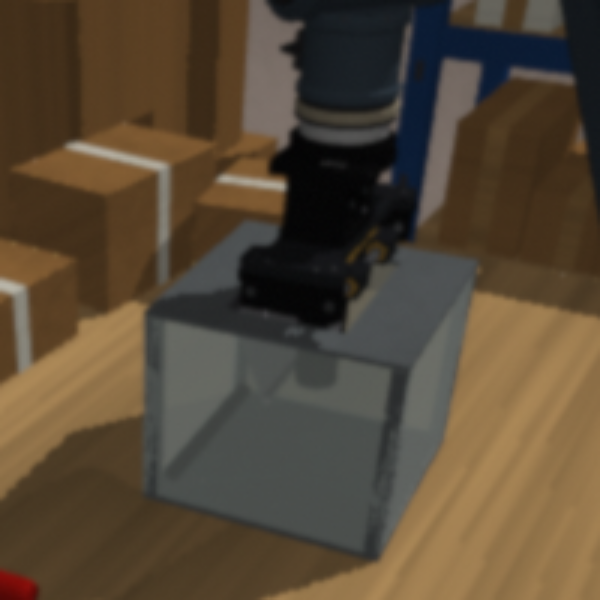

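The cell is inside at crop (318,370), with the flap pushed aside next to it. It has been gripped there for over 0.1 s. Releasing.

Call:
drive_tool --deltas "60 0 0 0 0; 60 0 0 0 0; 60 0 0 0 0; 60 0 0 0 0; 60 0 0 0 0; 60 0 0 0 0; 60 0 0 0 0; 60 0 0 0 0"

```text
time_s: 8.8
position: [0.5105, -0.2267, 0.1259]
tcp_rot: [[0.997, 0.072, 0.002], [0.072, -0.997, -0.001], [0.001, 0.001, -1.0]]
force: [-3.1, -3.5, 3.4]
opening: 0.689
grasp_force: 2.4
```

```bash
python3 - <<'E'
from h import *
import cv2
s=imaging.capture("side")[:,:,::-1]
S=bot.read_state();print(S["position"],S["force"],S["opening"],S["grasp_force"])
cv2.imwrite("pics/g.png",cv2.resize(s[20:230,220:420],(600,600)))
E
```

```text
[ 0.51051447 -0.22666738  0.12593334] [-2.85358129 -3.46182442  4.79446636] 0.6892045198538872 2.3914622984193556
```

View pics/g.png

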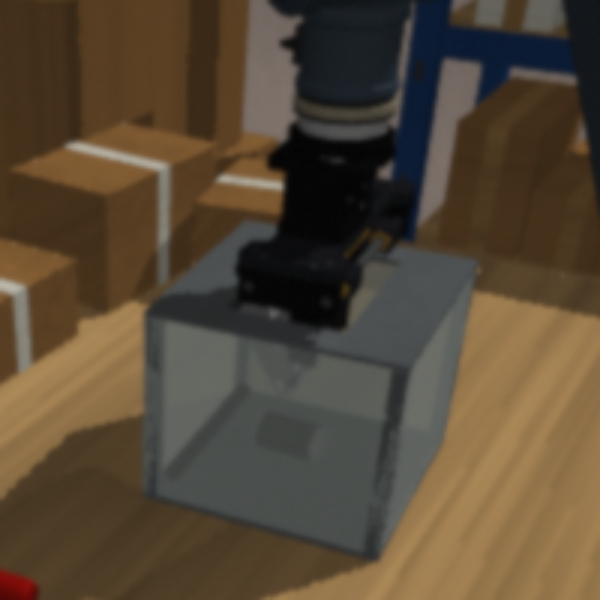

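The cell lies on the box floor at crop (290,435). I'll withdraw upwards.

Call:
drive_tool --deltas "60 0 0 15 0; 60 0 0 35 0; 60 0 0 60 0; 60 0 0 90 0; 60 0 0 130 0; 60 0 0 170 0; 60 -20 0 190 0; 60 -20 0 190 0; 60 -20 0 190 0; 60 -20 0 190 0; 60 -20 0 190 0; 60 -20 0 190 0"

```text
time_s: 10.05
position: [0.4899, -0.2259, 0.3142]
tcp_rot: [[0.997, 0.072, -0.002], [0.072, -0.997, 0.002], [-0.001, -0.002, -1.0]]
force: [0.8, 0.0, 0.4]
opening: 0.691
grasp_force: 0.0
```

```bash
python3 - <<'E'
from h import *
import cv2
s=imaging.capture("side")[:,:,::-1]
S=bot.read_state();print(S["position"],S["force"],S["time_s"])
cv2.imwrite("pics/i.png",cv2.resize(s[20:300,200:420],(628,600)[:2] if 0 else (471,600)))
E
```

```text
[ 0.4899345  -0.22600897  0.31443572] [-0.1036396  -0.36474496  0.3083558 ] 10.1
```

View pics/i.png

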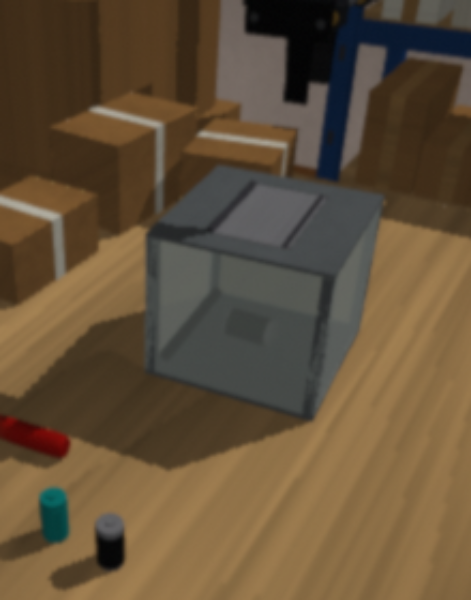

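The flap is shut at crop (268,215), the cell lies inside at (247,325), and the slim cell still stands at (110,540).

```bash
python3 -c "
from rig import bot
print(bot.hand_in())"
```

```text
the job is handed in; nothing more can be done
None
```

I posted the thick cell and handed the job in at about 10 s; the last picture showed it on the box floor, the flap shut and the slim cell still standing in its place (the hand-in returned no verdict).

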